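Heft three look-alike canisters and sort them into the tray by weight

TASK

The three white canisters with green lids look alike, but one is empty, one has an aluminium core and one a steel core: lift each a little to judge its weight, then put the lightest in the tray's one-dot hole, the middle one in the two-dot hole and the heaviest in the three-dot hole, each let go upright and fully down on the tray's floor. The holed board lies loosely in the tray, so find the holes by feel or nudge the board up against the tray's walls first, gently: nothing may press or knock on the tray or its board with more than about 25 N. Do not knock a canister over, and leave the other jars, bottles and glassware where they stand.

Things in the scene. Friction and masses are not known exactly. Their poses are not given: they have to be found in the camera images.
- can_a (a point): closed white canister with green lid, upright on the table; 50 mm across (straight sides, lid included), 90 mm tall; the point is its centre, 45 mm above its underside. One of three that look exactly alike; which is light, middle or heavy changes every time and can only be felt by lifting
- can_b (a point): closed white canister with green lid, upright on the table; 50 mm across (straight sides, lid included), 90 mm tall; the point is its centre, 45 mm above its underside. One of three that look exactly alike; which is light, middle or heavy changes every time and can only be felt by lifting
- can_c (a point): closed white canister with green lid, upright on the table; 50 mm across (straight sides, lid included), 90 mm tall; the point is its centre, 45 mm above its underside. One of three that look exactly alike; which is light, middle or heavy changes every time and can only be felt by lifting
- canister_a: the same canister as can_a, origin at the centre of its underside. Whole mass of the three: empty about 0.13 kg, aluminium core 0.34 to 0.40 kg, steel core 0.64 to 0.76 kg. The core stands loose inside on the bottom
- canister_b: the same canister as can_b, origin at the centre of its underside. Whole mass of the three: empty about 0.13 kg, aluminium core 0.34 to 0.40 kg, steel core 0.64 to 0.76 kg. The core stands loose inside on the bottom
- canister_c: the same canister as can_c, origin at the centre of its underside. Whole mass of the three: empty about 0.13 kg, aluminium core 0.34 to 0.40 kg, steel core 0.64 to 0.76 kg. The core stands loose inside on the bottom
- tray: wooden sorting tray fixed to the table, outside 148 (x) by 312 (y) mm, inside 116 by 296 mm, walls 34 mm high, floor 8 mm thick; origin on the table under the middle of its inside, z up, x to its back, y along its length. The 24 mm wide ledge along its front (-x) carries blue dots: one dot at the hole at +y, two at the middle hole, three at the hole at -y
- pad1: thick grey felt pad lining the tray's floor under the one-dot hole, 116 by 98 mm, seen through the hole; origin on its top, 8 mm above the table. A canister stands on it; it and the board give about 1 mm for every 10 N pressed down, at most 4 mm. It carries the weight of what stands in the hole
- pad2: thick grey felt pad lining the tray's floor under the two-dot hole, 116 by 98 mm, seen through the hole; origin on its top, 8 mm above the table. A canister stands on it; it and the board give about 1 mm for every 10 N pressed down, at most 4 mm. It carries the weight of what stands in the hole
- pad3: thick grey felt pad lining the tray's floor under the three-dot hole, 116 by 98 mm, seen through the hole; origin on its top, 8 mm above the table. A canister stands on it; it and the board give about 1 mm for every 10 N pressed down, at most 4 mm. It carries the weight of what stands in the hole
- board_mid (a point): point fixed in the tray, 30 mm above the table: middle of the top of the yellow foam board when that lies centred. Board 100 (x) by 280 (y) by 22 mm thick, on the tray's floor, three round through holes 56 mm across, 90 mm apart along y. It starts anywhere within its play, which is not measured; all three holes shift together
- board_stop (a point): same point; how the board moves: it slides 8 mm either way from centred, along the tray's x and y, then stops dead at the tray's walls; it cannot turn or lift. Pushed sideways with about 2 to 4 N it slides, and it stays where it is left
- hole1 (a point): the one-dot hole (at +y, for the empty canister): a point on the tray's floor, 8 mm above the table, in the middle of where the hole may be. The real hole, 56 mm across in the loose board, stands up to 8 mm off this point along the tray's x and up to 8 mm along its y. Axes are the tray's
- hole2 (a point): the two-dot hole (the middle one, for the aluminium core): a point on the tray's floor, 8 mm above the table, in the middle of where the hole may be. The real hole, 56 mm across in the loose board, stands up to 8 mm off this point along the tray's x and up to 8 mm along its y. Axes are the tray's
- hole3 (a point): the three-dot hole (at -y, for the steel core): a point on the tray's floor, 8 mm above the table, in the middle of where the hole may be. The real hole, 56 mm across in the loose board, stands up to 8 mm off this point along the tray's x and up to 8 mm along its y. Axes are the tray's
- dropper: small amber dropper bottle with black cap and paper label, 36 mm across, 78 mm tall, standing among the canisters; origin at the centre of its underside; a bystander
- salt_jar: small white jar with black lid, 60 mm across, 72 mm tall, near the robot; origin at the centre of its underside; a bystander
- sugar_jar: big white jar with black lid, 104 mm across, 105 mm tall, at the back; origin at the centre of its underside; a bystander
- amber_bottle: brown bottle with white cap, 64 mm across, 155 mm tall, at the right; origin at the centre of its underside; a bystander
- beaker: empty glass beaker, 68 mm across, 90 mm tall, at the back; origin at the centre of its underside; a bystander
- cylinder_1: clear measuring cylinder on a cream six-sided foot 72 mm across, 248 mm tall, back right; origin at the centre of its underside; a bystander
- cylinder_2: clear measuring cylinder on a cream six-sided foot 72 mm across, 248 mm tall, at the left; origin at the centre of its underside; a bystander
Things that resemble listed ones, but are neither listed nor needed, are in the scene too. What is shaped like the canister_a but purple or red is not meant.

How it is judged:
On the way:
1. a canister is lifted clear of the table (height (world z) of any of can_a, can_b, can_c above 0.06 m), for 0.2 s.
At the end, for the whole second after the job is handed in: all three canisters stand upright (within 3 degrees), let go and still, each down on the tray's floor (within 3 mm of fully down, centre within 16 mm of the hole point) in the hole for its weight: empty in the one-dot hole, aluminium core in the two-dot hole, steel core in the three-dot hole ((horizontal distance between can_a and hole1 below 0.016 m or horizontal distance between can_a and hole2 below 0.016 m or horizontal distance between can_a and hole3 below 0.016 m) and (horizontal distance between can_b and hole1 below 0.016 m or horizontal distance between can_b and hole2 below 0.016 m or horizontal distance between can_b and hole3 below 0.016 m) and (horizontal distance between can_c and hole1 below 0.016 m or horizontal distance between can_c and hole2 below 0.016 m or horizontal distance between can_c and hole3 below 0.016 m) and contact force between pad1 and anything else between 0.7 and 2.6 N and contact force between pad2 and anything else between 2.6 and 5.5 N and contact force between pad3 and anything else above 5.5 N and height (world z) of each of can_a, can_b, can_c below 0.056 m and angle between each of can_a, can_b, can_c's own z axis and vertical below 0.06 rad and linear speed of each of canister_a, canister_b, canister_c below 0.02 m/s); the robot touches nothing.
It fails at once if canister pressed or knocked on the tray or its board with more than 28 N (contact force between any of canister_a, canister_b, canister_c and tray above 28 N).
It fails at once if the robot itself presses on the tray or its board with more than 28 N (contact force between any of the fingers, the arm and tray above 28 N).
It fails at once if a canister is tipped more than 45 degrees (angle between any of can_a, can_b, can_c's own z axis and vertical above 0.785 rad).
It fails at once if a bystander is moved more than 15 mm or tipped over (distance of any of dropper, salt_jar, sugar_jar, amber_bottle, beaker, cylinder_1, cylinder_2 from where it was at the start of the episode above 0.015 m or angle between any of dropper, salt_jar, sugar_jar, amber_bottle, beaker, cylinder_1, cylinder_2's own z axis and vertical above 0.3 rad).
It also fails if it takes over 72 s, if anything falls off the work surface, if the arm or the gripper's body presses on something with over 40 N, if the wrist force passes 120 N, or if a joint passes its speed limit or range.

ROBOT

A 6-joint arm with a two-finger parallel gripper is mounted at the origin on the work surface. World frame = base frame: x ahead of the robot, y to its left, z up, the work surface at z = 0. Lengths are in m, angles in rad, forces in N, time in s.
With the tool pointing down it reaches from about 0.35 to 0.725 m from the base axis. Payload 4.3 kg.
Tool frame: the origin (TCP) lies at the very end of the fingers, on their centre line; the grasp point (between the pads) lies 19 mm behind it (env.tcp_to_grasp is the distance from the TCP to the grasp point, in m); z points along the fingers, x is the direction in which the jaws open and shut, and the axes are right-handed (so a half turn about z gives the same grasp; the last joint's range is limited). The gripper opens to 85 mm and grips with 20 to 120 N. Pads are 22 mm wide; open, the fingers measure 114 mm over their backs; the gripper's body (76 mm by 85 mm) begins 54 mm behind the grasp point. The pads swing forward as they close: fully open they stand 13 mm farther back than shut.
Start: joints at [1.102, 0.377, 0.081, 1.274, 0, 1.46], TCP at [0.202, 0.538, 0.231] pointing down, gripper open.
Joint ranges: [-2.72, 2.72], [-0.84, 1.66], [-1.02, 1.22], [-1.77, 2.12], [-1.37, 1.28], [-3.14, 3.14]. Speed limits (rad/s): [2.57, 2.57, 3.14, 3.14, 3.14, 3.14].

INTERFACE

Orientations are given as [roll, pitch, yaw] about the fixed x, y, z axes, in that order (R = Rz(yaw) Ry(pitch) Rx(roll)).
In Python, from station import read_state, vision, env gives the robot as it stands. The module is installed in compiled form; this text tells all that it offers.
- The arm moves only by the tool apply_moves, never from a script. Its argument "increments" is text: rows parted by semicolons, each of 6 numbers parted by spaces: the shift along the tool's x, y, z in cm, then the turn, a rotation vector about the tool's x, y, z in degrees. In form: x y z ax ay az; .... A call has 1 to 12 rows; each row shifts and turns the pose as measured when the row begins, along the tool's axes as they then stand; what a row does not reach is not made up. A row lasts 1/12 s, in which the tool goes at most 41.7 mm and 7.16 degrees, less where a joint would pass 70% of its speed; a pose out of reach is approached as far as the arm can. A call is refused whole if a number of a shift passes 4.17 or a number of a turn 7.16, either way. A call with a gripper value outside its range is refused whole. "fingers" is the opening in per cent of the stroke, from 0 (shut) to 100 (fully open), set as the call begins (left out, the last holds). The fingers move at their own pace and stop on an object; the grip force is fixed at half the most. Time passes only in rows, so rows that do not move let the fingers close. It gives the time, the measured TCP pose, the force and the opening at its end, in the units of the state.
- read_state(): the state, without advancing time (a new reading comes with each control period).
- vision.grab_frame(name): name is "scene" or "top" or "wrist"; returns the picture (384x512x3 uint8, blue, green, red); there is no depth.
- vision.calibration(name): a dict with "vfov" (degrees; the focal length in pixels is half the picture's height over the tangent of half this angle, whatever the lens; pixels are square), "cx", "cy" (the principal point, pixels), "eye" and "attitude" of the camera in the world; the wrist camera has in their place "T_tool_cam" (4x4, takes a point from camera to tool coordinates, whose origin is the TCP and whose axes are the tool frame's). Camera axes: x right, y down, z forward; pixel columns grow to the right and rows downward; lengths in m; the calibration is good to about 2 mm. The wrist camera is an equidistant fisheye: a pixel r from the principal point sees the ray r / f radians off the axis. A picture is of the moment at which its call begins: read the wrist's pose just before it. calibration takes no time and is no camera call.
- env.hand_in(): hands the job in, once; it reports no verdict.
Trained networks look in the newest picture that a camera, given by its name, has taken for a name from the list of things; names that differ only in an ending like _2 or _b are one class to them, and where a whole thing is asked for, a point or a joint stands for the part that bears it (a point fixed in the world has none). Each returns a list of dicts, best first, with "conf" (0 to 1); they miss things now and then, are a little off and sometimes report something else, mostly with a low value. They report only what shows in the picture. A call takes as long as a camera call. They do not tell look-alikes from the thing itself.
- vision.recognise(query, camera): "location" ([column, row] in pixels, amid what is visible of it).
- vision.trace(query, camera): "mask" (384x512 bool, what is visible of it) and "location" ([column, row] in pixels, amid what is visible of it).
- vision.spot_point(query, camera): "location" ([column, row] in pixels: a listed point, or the origin of a listed thing).
The state is a dict: "t": time; "q": joint angles; "joint_vel": joint speeds; "joint_efforts": joint torques, N m; "tcp_pos": TCP position; "tool_rot": TCP orientation; "wrist_force": force on the tool from outside, world axes, zero at the start; "ft_torque": the same for the moment, N m; "gripper_width": finger opening in m.
Only numpy, scipy, OpenCV 4.12 (cv2) and the standard library are available. Lean on these libraries where they do the work, as an engineer would, in place of code of your own. Each camera call takes 0.05 s, during which the arm holds its last target. There are 200 camera calls.

## Working session

There is one attempt and no reset: what is moved stays moved. The work goes in short steps, Python scripts to look and compute and a tool call to move; the robot and the scene stay as the last step left them, time stands still between calls to the robot, and variables do not carry over. Pictures are saved under pics/ and viewed, about 8 in all and at most 12, crops included, and the job is handed in when it is done.

Besides the shell and the picture viewer there is one more tool, called as name(argument=value, ...) on one line, values as JSON. apply_moves: Moves the arm, as the interface text tells. Its arguments: {"type":"object","properties":{"increments":{"type":"string"},"fingers":{"type":"number"}},"required":["increments"]}

```bash
mkdir -p pics; ls; python3 - <<'E'
from station import read_state, vision, env
import cv2,numpy as np
print(read_state())
for n in ("scene","top"):
    c=vision.calibration(n);print(n,c)
    im=vision.grab_frame(n);cv2.imwrite(f"pics/{n}0.png",im)
print(vision.calibration("wrist"))
E
```

```text
pics
{'t': 0.0, 'q': array([ 1.10166817e+00,  3.78075793e-01,  7.96203870e-02,  1.27436632e+00,
       -2.38379991e-06,  1.46051695e+00]), 'joint_vel': array([-0.00127327,  0.00151478,  0.00091022, -0.00017316, -0.00022719,
       -0.00012657]), 'joint_efforts': array([ 1.53528406e-03, -4.63601875e+01,  2.69877470e+01,  2.08184996e-02,
        2.86957920e-04,  1.48942885e-07]), 'tcp_pos': array([0.20162867, 0.53780092, 0.23035145]), 'tool_rot': array([-3.14137211e+00,  2.01336196e-03,  1.21194777e+00]), 'wrist_force': array([-0.0512847 ,  0.98084206,  0.19026755]), 'ft_torque': array([-0.01753974,  0.0037639 , -0.03566168]), 'gripper_width': 0.0853720655135}
scene {'vfov': 50.94745564497125, 'cx': 258.78409729059854, 'cy': 182.9363248967302, 'eye': array([1.11002564, 0.0358867 , 0.94670783]), 'attitude': array([-2.61528509,  0.0051696 ,  1.62569185])}
top {'vfov': 42.93760307645722, 'cx': 256.97678542605524, 'cy': 198.81171006497988, 'eye': array([ 0.36806073, -0.03051036,  1.73534617]), 'attitude': array([-3.01780346,  0.01412525, -1.57932596])}
{'vfov': 65.70646984690485, 'cx': 258.2608708148722, 'cy': 192.63453082757943, 'T_tool_cam': array([[ 9.99999330e-01,  1.13790060e-03,  2.14473846e-04,
         1.03550622e-03],
       [-1.14660191e-03,  9.47224846e-01,  3.20567898e-01,
        -8.18572851e-02],
       [ 1.61619446e-04, -3.20567929e-01,  9.47225515e-01,
        -1.43757619e-01],
       [ 0.00000000e+00,  0.00000000e+00,  0.00000000e+00,
         1.00000000e+00]])}
```

View pics/scene0.png

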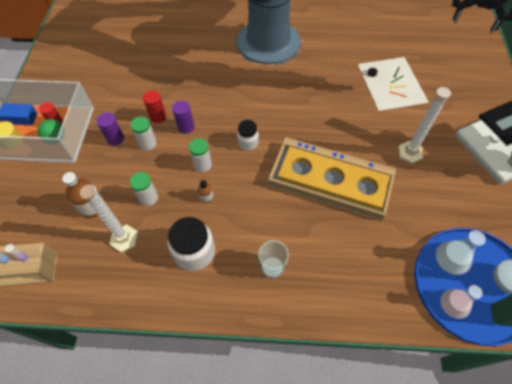

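View pics/top0.png

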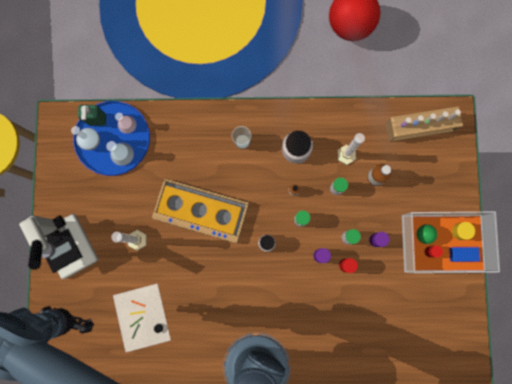

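```bash
cat > h.py <<'E'
from station import read_state, vision, env
import cv2,numpy as np
from scipy.spatial.transform import Rotation as R
def campose(n):
    c=vision.calibration(n)
    if n=="wrist":
        s=read_state();T=np.eye(4);T[:3,:3]=R.from_euler('xyz',s['tool_rot']).as_matrix();T[:3,3]=s['tcp_pos']
        M=T@c['T_tool_cam']; return c,M[:3,:3],M[:3,3]
    return c,R.from_euler('xyz',c['attitude']).as_matrix(),c['eye']
def toworld(n,px,z,cp=None):
    c,A,e=cp or campose(n); f=192/np.tan(np.radians(c['vfov']/2))
    d=np.array([px[0]-c['cx'],px[1]-c['cy']])
    if n=="wrist":
        r=np.hypot(*d);th=r/f;v=np.r_[d/max(r,1e-9)*np.sin(th),np.cos(th)]
    else: v=np.r_[d/f,1]
    v=A@v; return e+v*(z-e[2])/v[2]
def topix(n,p,cp=None):
    c,A,e=cp or campose(n); f=192/np.tan(np.radians(c['vfov']/2))
    v=A.T@(np.array(p)-e); h=np.hypot(v[0],v[1])
    k=f*np.arctan2(h,v[2])/h if n=="wrist" else f/v[2]
    return np.array([c['cx']+k*v[0],c['cy']+k*v[1]])
E
python3 - <<'E'
from h import *
Z=dict(can_a=.045,board_mid=.03,hole1=.008,hole2=.008,hole3=.008,tray=0,dropper=0,salt_jar=0,sugar_jar=0,amber_bottle=0,beaker=0,cylinder_1=0)
for q,z in Z.items():
    for n in ("top","scene"):
        for d in vision.spot_point(q,n)[:6]:
            if d['conf']>.2: print(q,n,np.round(d['location']),round(d['conf'],2),np.round(toworld(n,d['location'],z),3))
print(read_state()['t'])
E
```

```text
can_a top [320. 258.] 0.68 [ 0.371 -0.222  0.045]
can_a top [350. 238.] 0.65 [ 0.441 -0.329  0.045]
can_a top [334. 181.] 0.59 [ 0.639 -0.278  0.045]
can_a top [382. 243.] 0.54 [ 0.422 -0.438  0.045]
can_a top [301. 221.] 0.48 [ 0.499 -0.159  0.045]
can_a scene [155. 106.] 0.94 [ 0.345 -0.313  0.045]
can_a scene [111. 128.] 0.81 [ 0.431 -0.423  0.045]
can_a scene [182. 116.] 0.75 [ 0.377 -0.229  0.045]
can_a scene [203. 156.] 0.74 [ 0.512 -0.153  0.045]
can_a scene [141. 187.] 0.68 [ 0.616 -0.299  0.045]
can_a scene [143. 133.] 0.67 [ 0.443 -0.33   0.045]
board_mid top [200. 210.] 0.65 [0.541 0.194 0.03 ]
board_mid top [202. 207.] 0.61 [0.553 0.185 0.03 ]
board_mid top [373. 179.] 0.42 [ 0.648 -0.419  0.03 ]
board_mid scene [329. 176.] 0.7 [0.548 0.187 0.03 ]
board_mid scene [142. 188.] 0.38 [ 0.611 -0.303  0.03 ]
board_mid scene [205. 200.] 0.35 [ 0.637 -0.134  0.03 ]
hole1 top [227. 213.] 0.78 [0.535 0.098 0.008]
hole1 top [177. 202.] 0.69 [0.574 0.277 0.008]
hole1 top [200. 212.] 0.58 [0.54  0.195 0.008]
hole1 scene [362. 190.] 0.92 [0.574 0.276 0.008]
hole1 scene [331. 184.] 0.73
[... 1088 characters left out ...]
 ]
salt_jar top [226. 214.] 0.48 [0.529 0.105 0.   ]
salt_jar scene [250. 141.] 0.87 [ 0.423 -0.032  0.   ]
sugar_jar top [294. 147.] 0.58 [ 0.772 -0.144  0.   ]
sugar_jar scene [194. 251.] 0.67 [ 0.764 -0.149  0.   ]
amber_bottle top [374. 178.] 0.96 [ 0.656 -0.43   0.   ]
beaker top [245. 140.] 0.52 [0.8   0.034 0.   ]
beaker top [349. 240.] 0.38 [ 0.435 -0.332  0.   ]
beaker scene [271. 265.] 0.65 [0.791 0.042 0.   ]
cylinder_1 top [346. 154.] 0.72 [ 0.742 -0.332  0.   ]
cylinder_1 top [269. 246.] 0.65 [ 0.417 -0.05   0.   ]
cylinder_1 top [140. 239.] 0.61 [0.444 0.409 0.   ]
cylinder_1 scene [410. 151.] 0.97 [0.435 0.424 0.   ]
cylinder_1 scene [142. 132.] 0.59 [ 0.406 -0.352  0.   ]
1.3
```

Both views show green-lidded cans in the scene picture at (141,130), (199,152) and (143,185). The look-alikes are purple at (110,128) and (182,116), and red at (154,106). The one-dot hole is the right one at (367,185). Next I refine the can positions from the lid colour and the tray pose.

```bash
cat >> h.py <<'E'
def blobs(n,im,lo,hi,z,amin=40,cp=None):
    m=cv2.inRange(cv2.cvtColor(im,cv2.COLOR_BGR2HSV),lo,hi)
    k,_,st,ce=cv2.connectedComponentsWithStats(m)
    return [(np.round(ce[i]),st[i][4],np.round(toworld(n,ce[i],z,cp),4)) for i in range(1,k) if st[i][4]>amin]
E
python3 - <<'E'
from h import *
for n in ("top","scene"):
    im=cv2.imread(f"pics/{n}0.png")
    print(n,"green");[print(*b) for b in blobs(n,im,(50,100,60),(80,255,255),.08 if n=="scene" else .088)]
    hsv=cv2.cvtColor(im,cv2.COLOR_BGR2HSV)
    # yellow board
    m=cv2.inRange(hsv,(18,120,120),(32,255,255));k,l,st,ce=cv2.connectedComponentsWithStats(m)
    i=max((i for i in range(1,k) if 150<ce[i][0]<400 and 150<ce[i][1]<230),key=lambda i:st[i][4])
    cs,_=cv2.findContours((l==i).astype(np.uint8),cv2.RETR_CCOMP,cv2.CHAIN_APPROX_NONE)
    for c in cs:
        if len(c)>12:
            P=np.array([toworld(n,p,.03)[:2] for p in c[:,0].astype(float)],np.float32)
            r=cv2.minAreaRect(P*1000);print("board",len(c),np.round(r[0],1),np.round(r[1],1),round(r[2],1))
E
python3 -c "
import cv2
a=cv2.imread('pics/top0.png')[165:265,140:420];b=cv2.imread('pics/scene0.png')[80:220,90:400]
cv2.imwrite('pics/crop1.png',cv2.resize(b,None,fx=2.5,fy=2.5,interpolation=3))"
```

```text
top green
[ 92. 112.] 85 [0.8835 0.5637 0.088 ]
[340. 184.] 160 [ 0.6194 -0.2931  0.088 ]
[302. 217.] 157 [ 0.5081 -0.1621  0.088 ]
[427. 234.] 262 [ 0.4489 -0.5781  0.088 ]
[353. 236.] 168 [ 0.4436 -0.3297  0.088 ]
board 206 [543.9 198.4] [285.4 104.9] 73.1
board 45 [518.2 111.2] [56.8 54.9] 63.0
board 43 [543.9 196.9] [52.8 54.5] 44.9
board 44 [570.4 282.7] [55.8 54.5] 45.0
scene green
[140. 124.] 237 [ 0.4393 -0.3302  0.08  ]
[ 49. 128.] 299 [ 0.4662 -0.5734  0.08  ]
[198. 146.] 240 [ 0.5049 -0.1615  0.08  ]
[140. 181.] 276 [ 0.6175 -0.2935  0.08  ]
board 269 [544.4 199.4] [286.4 108.5] 73.3
board 54 [573.2 285.5] [52.2 54.8] 39.9
board 52 [548.5 199. ] [49.9 54.8] 39.8
board 51 [522.  114.8] [50.5 54.9] 42.0
```

View pics/crop1.png

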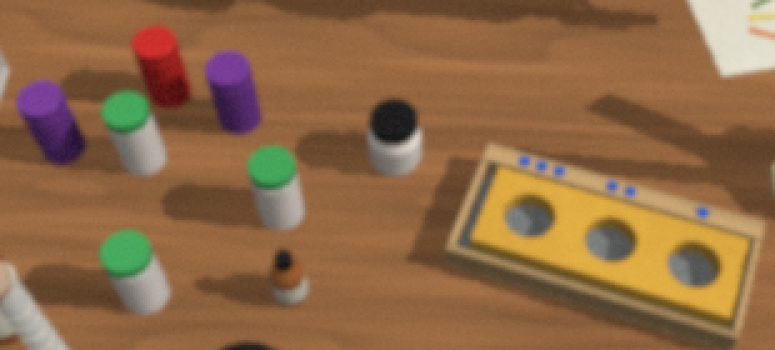

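The crop confirms the three green-lidded canisters, at about (0.507,-0.162), (0.619,-0.293) and (0.442,-0.330). It also shows dots 3-2-1 running from left to right, with the board near its +y stop. Next I write a small planner and go above the first can.

```bash
cat > plan.py <<'E'
# usage: plan.py x y z yaw_deg [rows-step mm]; prints rows from current pose, straight line, tool down
import sys; from h import *
def plan(p,yaw,step=40.,start=None):
    s=read_state(); p0=s['tcp_pos']; R0=R.from_euler('xyz',s['tool_rot'])
    if start is not None: p0,R0=start
    R1=R.from_euler('xyz',[np.pi,0,yaw]); rv=(R0.inv()*R1).as_rotvec()
    d=np.array(p)-p0
    n=int(max(1,np.ceil(np.linalg.norm(d)*1000/step),np.ceil(np.degrees(np.linalg.norm(rv))/7)))
    rows=[]
    for i in range(n):
        Ri=R0*R.from_rotvec(rv*i/n)
        rows.append(np.r_[Ri.inv().apply(d/n)*100,np.degrees(rv)/n])
    return rows,(np.array(p),R1)
if __name__=="__main__":
    st=None; step=float(sys.argv[1])
    for w in sys.argv[2:]:
        a=[float(v) for v in w.split(',')]
        rows,st=plan(a[:3],np.radians(a[3]),step if len(a)<5 else a[4],st)
        print(len(rows),'; '.join(' '.join(f'{v:.2f}'.rstrip('0').rstrip('.') if abs(v)>.004 else '0' for v in r) for r in rows))
E
python3 plan.py 40 0.48,-0.14,0.2,23
```

```text
19 -2.83 2.62 0.16 0 0 2.44; -2.71 2.74 0.16 0 0 2.44; -2.6 2.86 0.16 0 0 2.44; -2.47 2.96 0.16 0 0 2.44; -2.34 3.07 0.16 0 0 2.44; -2.21 3.16 0.16 0 0 2.44; -2.07 3.26 0.16 0 0 2.44; -1.93 3.34 0.16 0 0 2.44; -1.79 3.42 0.16 0 0 2.44; -1.64 3.49 0.16 0 0 2.44; -1.49 3.56 0.16 0 0 2.44; -1.34 3.62 0.16 0 0 2.44; -1.18 3.67 0.16 0 0 2.44; -1.02 3.72 0.16 0 0 2.44; -0.86 3.76 0.16 0 0 2.44; -0.7 3.79 0.16 0 0 2.44; -0.54 3.82 0.16 0 0 2.44; -0.38 3.84 0.16 0 0 2.44; -0.21 3.85 0.16 0 0 2.44
```

apply_moves(increments="-2.8 2.6 0 0 0 2.4; -2.7 2.7 0 0 0 2.4; -2.6 2.9 0 0 0 2.4; -2.5 3 0 0 0 2.4; -2.3 3.1 0 0 0 2.4; -2.2 3.2 0 0 0 2.4; -2.1 3.3 0 0 0 2.4; -1.9 3.3 0 0 0 2.4; -1.8 3.4 0 0 0 2.4; -1.6 3.5 0 0 0 2.4; -1.5 3.6 0 0 0 2.4; -1.3 3.6 0 0 0 2.4", fingers=100)

```text
t: 2.3
tcp_pos: [0.3829, 0.1001, 0.2298]
tool_rot: [-3.141, -0.009, 0.702]
wrist_force: [0.4, 0.2, 0.2]
gripper_width: 0.0856
```

```bash
python3 plan.py 40 0.48,-0.14,0.2,23
```

```text
7 -1.16 3.52 0.42 -0.01 -0.07 2.46; -1.01 3.56 0.42 -0.01 -0.07 2.46; -0.85 3.6 0.42 -0.01 -0.07 2.46; -0.7 3.63 0.42 -0.01 -0.07 2.46; -0.54 3.66 0.42 -0.01 -0.07 2.46; -0.38 3.68 0.42 -0.01 -0.07 2.46; -0.22 3.69 0.43 -0.01 -0.07 2.46
```

Tracking is good.

apply_moves(increments="-1.1 3.5 0.4 0 0 2.5; -1 3.6 0.4 0 0 2.5; -0.9 3.6 0.4 0 0 2.5; -0.7 3.6 0.4 0 0 2.5; -0.5 3.7 0.4 0 0 2.5; -0.4 3.7 0.4 0 0 2.5; -0.2 3.7 0.4 0 0 2.5; 0 0 0 0 0 0")

```text
t: 2.97
tcp_pos: [0.4845, -0.1615, 0.2027]
tool_rot: [3.137, -0.017, 0.37]
wrist_force: [0.9, -0.3, 0.0]
gripper_width: 0.0856
```

```bash
cat > look.py <<'E'
from h import *; import sys
cp=campose("wrist"); im=vision.grab_frame("wrist"); s=read_state()
print(s['t'],s['tcp_pos'].round(4),s['tool_rot'].round(3),s['wrist_force'].round(2))
if len(sys.argv)>1: cv2.imwrite(f"pics/{sys.argv[1]}.png",im)
for b in blobs("wrist",im,(50,90,50),(80,255,255),.09,150,cp): print(*b)
E
python3 look.py w1
```

```text
3.0167 [ 0.4833 -0.159   0.2029] [ 3.14  -0.017  0.372] [0.31 0.73 0.49]
[278. 194.] 2204 [ 0.507  -0.1595  0.09  ]
[179. 306.] 660 [ 0.4538 -0.3235  0.09  ]
[498. 348.] 1961 [ 1.0284 -0.2924  0.09  ]
[321. 320.] 1111 [ 0.6161 -0.2869  0.09  ]
```

View pics/w1.png

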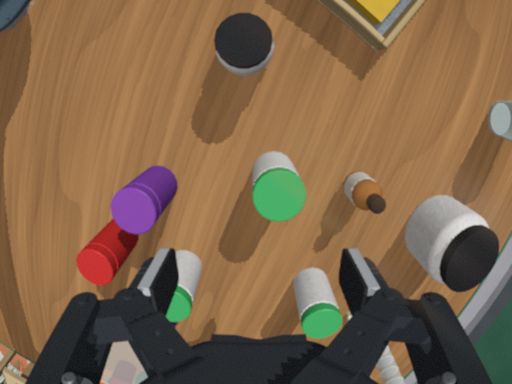

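Can A's lid is at pixel (278,194), i.e. (0.507,-0.160). I descend and grip it.

```bash
python3 plan.py 35 0.507,-0.160,0.16,21.5 0.507,-0.160,0.046,21.5,30
```

```text
2 1.05 0.48 2.16 0.05 -0.49 -0.08; 1.07 0.48 2.15 0.05 -0.49 -0.08
4 0 0 2.85 0 0 0; 0 0 2.85 0 0 0; 0 0 2.85 0 0 0; 0 0 2.85 0 0 0
```

apply_moves(increments="1.1 0.5 2.1 0 -0.5 0; 1.1 0.5 2.1 0 -0.5 0; 0 0 2.8 0 0 0; 0 0 2.8 0 0 0; 0 0 2.8 0 0 0; 0 0 2.8 0 0 0")

```text
t: 3.52
tcp_pos: [0.5151, -0.1592, 0.053]
tool_rot: [3.13, -0.012, 0.376]
wrist_force: [-0.0, 0.5, 0.1]
gripper_width: 0.0853
```

apply_moves(increments="0 0 0 0 0 0")

```text
t: 3.6
tcp_pos: [0.5108, -0.1562, 0.0483]
tool_rot: [3.137, -0.006, 0.378]
wrist_force: [-0.1, -0.4, -0.1]
gripper_width: 0.0852
```

apply_moves(increments="-0.5 0.2 0.2 0.3 -0.3 0; 0 0 0 0 0 0")

```text
t: 3.77
tcp_pos: [0.5052, -0.1577, 0.0467]
tool_rot: [-3.138, 0.002, 0.381]
wrist_force: [-1.0, -0.5, 0.5]
gripper_width: 0.0853
```

apply_moves(increments="0 0 0 0 0 0; 0 0 0 0 0 0; 0 0 0 0 0 0; 0 0 0 0 0 0; 0 0 0 0 0 0", fingers=40)

```text
t: 4.18
tcp_pos: [0.5093, -0.1592, 0.0537]
tool_rot: [3.138, -0.005, 0.382]
wrist_force: [0.2, -0.0, -1.1]
gripper_width: 0.0489
```

apply_moves(increments="0 0 -1 0 0 0; 0 0 -1.5 0 0 0; 0 0 -2 0 0 0; 0 0 -2 0 0 0; 0 0 0 0 0 0; 0 0 0 0 0 0")

```text
t: 4.68
tcp_pos: [0.5084, -0.1589, 0.1239]
tool_rot: [3.138, -0.005, 0.381]
wrist_force: [0.7, 0.7, -2.1]
gripper_width: 0.0492
```

```bash
cat > weigh.py <<'E'
from h import *
for i in range(5):
    vision.grab_frame("wrist"); s=read_state(); print(round(s['t'],3),s['tcp_pos'].round(4),s['tool_rot'].round(3),s['wrist_force'].round(2),s['joint_efforts'].round(1),s['gripper_width'].round(4))
E
python3 weigh.py
```

```text
Traceback (most recent call last):
  File "weigh.py", line 3, in <module>
    vision.grab_frame("wrist"); s=read_state(); print(round(s['t'],3),s['tcp_pos'].round(4),s['tool_rot'].round(3),s['wrist_force'].round(2),s['joint_efforts'].round(1),s['gripper_width'].round(4))
                                                                                                                                                                         ^^^^^^^^^^^^^^^^^^^^^^^^
AttributeError: 'float' object has no attribute 'round'
```

```bash
sed -i "s/s\['gripper_width'\].round(4)/s['gripper_width']/" weigh.py; python3 weigh.py
```

```text
4.783 [ 0.5083 -0.1589  0.1232] [ 3.139 -0.005  0.381] [ 0.18  0.03 -1.67] [  0.  -43.9  25.6   0.1   0.    0. ] 0.04930936713943533
4.833 [ 0.5077 -0.1586  0.1225] [ 3.14  -0.004  0.381] [-0.04  0.45 -1.1 ] [  0.  -44.1  25.9  -0.1   0.   -0. ] 0.048720434370124674
4.883 [ 0.5073 -0.1584  0.1221] [ 3.141e+00 -3.000e-03  3.810e-01] [-0.43  0.13 -1.96] [ -0.  -44.   25.8  -0.1   0.   -0. ] 0.04919689474735018
4.933 [ 0.5071 -0.1583  0.1219] [ 3.141e+00 -3.000e-03  3.810e-01] [-0.39  0.51 -2.04] [ -0.  -43.8  25.7  -0.1   0.   -0. ] 0.04903859841916806
4.983 [ 0.5071 -0.1583  0.1219] [ 3.141e+00 -3.000e-03  3.810e-01] [-0.03 -0.01 -1.16] [ -0.  -43.7  25.5  -0.1   0.    0. ] 0.049251270036485696
```

Can A weighs about 1.6 N, so it's the empty one and goes in the one-dot hole. I move towards the tray and look at the holes on the way.

```bash
python3 plan.py 40 0.545,0.10,0.22,21.5
```

```text
7 1.88 -3.22 -1.4 0 -0.02 0.05; 1.88 -3.23 -1.4 0 -0.02 0.05; 1.87 -3.23 -1.4 0 -0.02 0.05; 1.87 -3.23 -1.4 0 -0.02 0.05; 1.87 -3.23 -1.4 0 -0.02 0.05; 1.86 -3.23 -1.4 0 -0.02 0.05; 1.86 -3.23 -1.4 0 -0.02 0.05
```

apply_moves(increments="1.9 -3.2 -1.4 0 0 0; 1.9 -3.2 -1.4 0 0 0; 1.9 -3.2 -1.4 0 0 0; 1.9 -3.2 -1.4 0 0 0; 1.9 -3.2 -1.4 0 0 0; 1.9 -3.2 -1.4 0 0 0; 1.9 -3.2 -1.4 0 0 0; 0 0 0 0 0 0; 0 0 0 0 0 0")

```text
t: 5.73
tcp_pos: [0.5459, 0.1095, 0.2153]
tool_rot: [-3.134, 0.009, 0.375]
wrist_force: [0.6, -1.3, -1.3]
gripper_width: 0.0492
```

```bash
python3 weigh.py; python3 look.py w2
```

```text
5.783 [0.546  0.1095 0.2153] [-3.133  0.008  0.374] [ 0.26  0.16 -1.2 ] [ -0.4 -45.1  26.7   0.4  -0.2   0. ] 0.04894169059310997
5.833 [0.5457 0.1082 0.215 ] [-3.134  0.01   0.372] [-0.65 -0.69 -1.55] [  1.1 -45.7  27.5   0.1   0.1   0. ] 0.04942127018497896
5.883 [0.5454 0.1073 0.2148] [-3.134  0.01   0.371] [-0.87 -0.2  -0.41] [  1.  -45.8  27.6   0.1   0.1   0. ] 0.04929364543448455
5.933 [0.5453 0.1068 0.2148] [-3.134  0.011  0.37 ] [ 0.04 -0.66 -1.76] [  0.7 -45.7  27.4   0.1   0.1  -0. ] 0.049595719053544166
5.983 [0.5453 0.1065 0.2148] [-3.134  0.011  0.369] [-0.47  0.53 -1.68] [  0.5 -45.6  27.3   0.1   0.   -0. ] 0.049090988685827085
6.0333 [0.5454 0.1065 0.2149] [-3.134  0.01   0.369] [ 0.16  0.   -2.2 ]
[258. 287.] 8504 [ 0.5878 -0.0032  0.09  ]
[496. 353.] 2049 [ 1.0853 -0.0336  0.09  ]
```

View pics/w2.png

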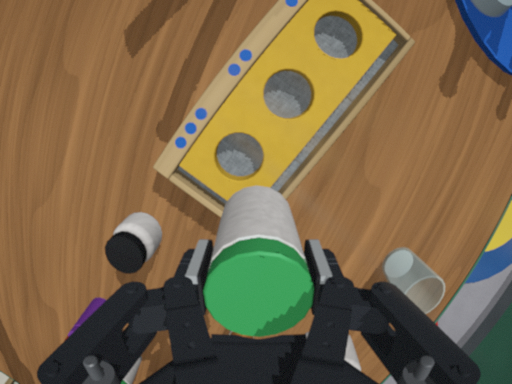

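All three holes show, at pixels (338,34), (288,93) and (239,155), and the held can's lid is at (258,287). I measure both.

```bash
cat > holes.py <<'E'
from h import *; import sys
def holes(im,cp,n="wrist",save=None):
    hsv=cv2.cvtColor(im,cv2.COLOR_BGR2HSV)
    m=cv2.inRange(hsv,(18,130,150),(32,255,255)); m=cv2.morphologyEx(m,cv2.MORPH_OPEN,np.ones((2,2)))
    cs,h=cv2.findContours(m,cv2.RETR_CCOMP,cv2.CHAIN_APPROX_NONE); out=[]
    for c,hh in zip(cs,h[0]):
        if hh[3]>=0 and len(c)>60:
            P=np.array([toworld(n,p,.03,cp)[:2] for p in c[:,0].astype(float)],np.float32)*1000
            (ctr,ax,an)=cv2.fitEllipse(P); out.append((np.round(ctr,1),np.round(ax,1)))
    return out
if __name__=="__main__":
    im=cv2.imread(sys.argv[1]); pass
E
python3 - <<'E'
from holes import *
im=cv2.imread("pics/w2.png"); cp=campose("wrist")
for o in holes(im,cp): print(*o)
hsv=cv2.cvtColor(im,cv2.COLOR_BGR2HSV)
for r in (245,255,270,285,300,315,325,330,334,338): print(r,hsv[r,258])
# inverse: predicted lid rim rows for dy=0, lid z above tcp
s=read_state();T=R.from_euler('xyz',s['tool_rot'])
for dz in (.033,.036,.04,.044):
    print(dz,[np.round(topix("wrist",s['tcp_pos']+T.apply([0,dy,-dz]),cp),1) for dy in (-.025,0,.025)])
w=cv2.inRange(hsv,(50,90,50),(80,255,255)); ys=np.where(w[:,258])[0]; xs=np.where(w[290])[0];print(ys.min(),ys.max(),xs.min(),xs.max())
E
```

```text
[519.5 114.3] [52.  57.1]
[545.  198.8] [56.  57.5]
[571.2 284.7] [56.7 58.1]
245 [ 69 162 131]
255 [ 69 153 165]
270 [ 69 156 162]
285 [ 69 154 162]
300 [ 69 153 162]
315 [ 69 157 159]
325 [ 69 159 160]
330 [ 69 159 119]
334 [ 68 166 117]
338 [ 15 138 129]
0.033 [array([255.3, 238.7]), array([255.5, 286.5]), array([255.7, 325.1])]
0.036 [array([255.2, 242.1]), array([255.4, 290.5]), array([255.6, 329.2])]
0.04 [array([255.1, 246.8]), array([255.3, 295.9]), array([255.6, 334.8])]
0.044 [array([255. , 251.8]), array([255.3, 301.7]), array([255.5, 340.7])]
238 335 202 458
```

Hole 1 is at (0.571,0.2845) and the can is centred in the jaws to within about 1 mm. I go above it.

```bash
python3 plan.py 40 0.571,0.2845,0.15,21.5 0.571,0.2845,0.10,21.5,25
```

```text
5 1.78 -3.13 1.31 -0.09 0.12 -0.07; 1.78 -3.13 1.3 -0.09 0.12 -0.07; 1.78 -3.13 1.3 -0.09 0.12 -0.07; 1.78 -3.13 1.3 -0.09 0.12 -0.07; 1.78 -3.13 1.3 -0.09 0.12 -0.07
2 0 0 2.5 0 0 0; 0 0 2.5 0 0 0
```

apply_moves(increments="1.8 -3.1 1.3 0 0.1 0; 1.8 -3.1 1.3 0 0.1 0; 1.8 -3.1 1.3 0 0.1 0; 1.8 -3.1 1.3 0 0.1 0; 1.8 -3.1 1.3 0 0.1 0; 0 0 2 0 0 0; 0 0 2 0 0 0; 0 0 0 0 0 0; 0 0 0 0 0 0")

```text
t: 6.78
tcp_pos: [0.5779, 0.2793, 0.1041]
tool_rot: [-3.136, 0.003, 0.348]
wrist_force: [-0.5, -0.3, -1.4]
gripper_width: 0.049
```

```bash
python3 weigh.py; python3 plan.py 40 0.571,0.2845,0.09,21.5,25
```

```text
6.833 [0.5775 0.2789 0.1039] [-3.136  0.004  0.348] [-0.22  0.68 -1.13] [  0.5 -57.1  27.7  -0.3   0.1  -0. ] 0.0493150126659036
6.883 [0.5781 0.2791 0.1048] [-3.136e+00  2.000e-03  3.480e-01] [-0.17 -0.73 -1.16] [  0.3 -54.4  26.1  -0.1   0.   -0. ] 0.04931408246344266
6.933 [0.5788 0.2794 0.1056] [-3.136  0.     0.348] [ 0.29 -0.14 -0.89] [  0.2 -54.   25.7   0.1   0.   -0. ] 0.048959472421878425
6.983 [0.5792 0.2797 0.1061] [-3.136e+00 -1.000e-03  3.480e-01] [-0.1   0.41 -1.48] [  0.1 -54.1  25.8   0.1   0.   -0. ] 0.048981650278365846
7.033 [0.5794 0.2799 0.1063] [-3.136e+00 -2.000e-03  3.480e-01] [-0.5  -0.16 -1.31] [  0.  -54.4  25.9   0.1   0.   -0. ] 0.04906070771954846
1 -0.64 -0.71 1.63 -0.31 -0.1 -1.55
```

apply_moves(increments="-0.6 -0.7 1 -0.3 0 -1.5; 0 0 0 0 0 0; 0 0 0 0 0 0")

```text
t: 7.28
tcp_pos: [0.5744, 0.2839, 0.1005]
tool_rot: [3.141, -0.009, 0.372]
wrist_force: [-0.3, 0.6, -1.1]
gripper_width: 0.049
```

```bash
python3 weigh.py|tail -1; python3 plan.py 40 0.571,0.2845,0.087,21.5,25
```

```text
7.533 [0.5739 0.284  0.0996] [ 3.141 -0.007  0.373] [-0.34 -0.4  -1.07] [  0.  -54.7  26.1  -0.1  -0.    0. ] 0.04904724461954873
1 -0.26 -0.16 1.26 0.01 -0.43 -0.15
```

apply_moves(increments="-0.3 -0.1 0.8 0 -0.4 0; 0 0 0.4 0 0 0; 0 0 0 0 0 0; 0 0 0 0 0 0")

```text
t: 7.87
tcp_pos: [0.571, 0.2835, 0.0864]
tool_rot: [3.141, 0.0, 0.372]
wrist_force: [0.7, 0.1, -1.4]
gripper_width: 0.0491
```

```bash
python3 weigh.py|tail -1; python3 plan.py 40 0.571,0.2845,0.08,21.5,25
```

```text
8.117 [0.5715 0.2838 0.0873] [ 3.141e+00 -1.000e-03  3.720e-01] [-0.54 -0.77 -1.25] [ -0.  -54.5  25.7   0.   -0.    0. ] 0.04891487338190346
1 -0.02 -0.09 0.73 0.01 -0.08 -0.19
```

apply_moves(increments="0 -0.1 0.5 0 0 0; 0 0 0.5 0 0 0; 0 0 0.3 0 0 0; 0 0 0 0 0 0")

```text
t: 8.45
tcp_pos: [0.5734, 0.286, 0.0768]
tool_rot: [3.142, -0.008, 0.372]
wrist_force: [-0.8, 0.2, -2.6]
gripper_width: 0.049
```

apply_moves(increments="-0.2 0.1 0.4 0 -0.3 0; 0 0 0.4 0 0 0; 0 0 0 0 0 0")

```text
t: 8.7
tcp_pos: [0.5715, 0.2845, 0.0675]
tool_rot: [-3.141, -0.002, 0.372]
wrist_force: [0.0, 0.3, -2.2]
gripper_width: 0.049
```

apply_moves(increments="0 0 0.4 0 0 0; 0 0 0.3 0 0 0; 0 0 0 0 0 0")

```text
t: 8.95
tcp_pos: [0.5714, 0.2845, 0.0593]
tool_rot: [-3.141, -0.002, 0.372]
wrist_force: [-0.9, -0.7, 4.5]
gripper_width: 0.0489
```

It touches the floor at TCP 0.059 (4.5 N), as predicted. I release it and rise.

apply_moves(increments="0 0 0 0 0 0; 0 0 0 0 0 0; 0 0 0 0 0 0", fingers=85)

```text
t: 9.2
tcp_pos: [0.5718, 0.2842, 0.0593]
tool_rot: [3.141, -0.002, 0.372]
wrist_force: [0.7, -0.7, 0.8]
gripper_width: 0.0724
```

apply_moves(increments="0 0 -2 0 0 0; 0 0 -3 0 0 0; 0 0 -4 0 0 0; 0 0 -3.5 0 0 0")

```text
t: 9.53
tcp_pos: [0.5649, 0.2812, 0.1774]
tool_rot: [3.141, 0.019, 0.372]
wrist_force: [0.6, 0.6, 0.6]
gripper_width: 0.0727
```

```bash
python3 weigh.py|tail -1; python3 look.py;  python3 plan.py 40 0.59,-0.24,0.2,23
```

```text
9.783 [0.5655 0.2815 0.1758] [3.141 0.018 0.372] [-0.25  0.45 -0.66] [  0.  -55.   27.8   0.2  -0.   -0. ] 0.07279996448185161
9.8333 [0.5648 0.2812 0.1748] [3.141 0.02  0.372] [-0.38 -0.25  0.51]
[267. 202.] 2862 [0.5725 0.2814 0.09  ]
[498. 354.] 1662 [1.0318 0.1711 0.09  ]
14 -1.19 3.53 -0.15 0 0.08 -0.12; -1.2 3.53 -0.16 0 0.08 -0.12; -1.2 3.53 -0.16 0 0.08 -0.12; -1.21 3.53 -0.16 0 0.08 -0.12; -1.22 3.52 -0.16 0 0.08 -0.12; -1.22 3.52 -0.16 0 0.08 -0.12; -1.23 3.52 -0.17 0 0.08 -0.12; -1.24 3.52 -0.17 0 0.08 -0.12; -1.25 3.51 -0.17 0 0.08 -0.12; -1.25 3.51 -0.17 0 0.08 -0.12; -1.26 3.51 -0.17 0 0.08 -0.12; -1.27 3.51 -0.17 0 0.08 -0.12; -1.27 3.5 -0.18 0 0.08 -0.12; -1.28 3.5 -0.18 0 0.08 -0.12
```

apply_moves(increments="-1.2 3.5 -0.3 0 0.1 0; -1.2 3.5 -0.3 0 0.1 0; -1.2 3.5 -0.3 0 0.1 0; -1.2 3.5 -0.2 0 0.1 0; -1.2 3.5 -0.2 0 0.1 0; -1.2 3.5 -0.2 0 0.1 0; -1.2 3.5 -0.2 0 0.1 0; -1.2 3.5 -0.2 0 0.1 0; -1.2 3.5 -0.2 0 0.1 0; -1.2 3.5 -0.2 0 0.1 0; -1.2 3.5 -0.2 0 0.1 0; -1.2 3.5 -0.2 0 0.1 0", fingers=100)

```text
t: 10.83
tcp_pos: [0.5709, -0.1718, 0.178]
tool_rot: [-3.121, 0.036, 0.388]
wrist_force: [1.6, -0.2, -0.3]
gripper_width: 0.0852
```

apply_moves(increments="-1.2 3.5 0 0 0 0; -1.2 3.5 0 0 0 0; 0 0 0 0 0 0; 0 0 0 0 0 0")

```text
t: 11.17
tcp_pos: [0.5698, -0.256, 0.1687]
tool_rot: [-3.114, 0.045, 0.378]
wrist_force: [0.5, 1.3, 0.5]
gripper_width: 0.0857
```

```bash
python3 weigh.py|tail -2; python3 look.py w3;  python3 plan.py 40 0.6175,-0.291,0.14,21.5 0.6175,-0.291,0.055,21.5,30
```

```text
11.367 [ 0.5707 -0.2535  0.1702] [-3.115  0.044  0.383] [0.61 0.7  0.66] [ -0.9 -52.9  26.2   0.4  -0.1   0. ] 0.08533873887304033
11.417 [ 0.571  -0.2534  0.1707] [-3.116  0.044  0.383] [ 0.93 -0.27  0.71] [ -0.6 -53.   26.2   0.4  -0.1   0. ] 0.08516177605615313
11.4667 [ 0.5712 -0.2534  0.171 ] [-3.117  0.043  0.383] [-0.1   0.24 -0.08]
[108. 220.] 1913 [ 0.4465 -0.3249  0.09  ]
[296. 258.] 2343 [ 0.6179 -0.289   0.09  ]
[500. 361.] 1051 [ 1.0186 -0.3549  0.09  ]
2 1.51 2.65 1.42 -0.71 1.25 0.21; 1.49 2.62 1.49 -0.71 1.25 0.21
3 0 0 2.83 0 0 0; 0 0 2.83 0 0 0; 0 0 2.83 0 0 0
```

apply_moves(increments="1.5 2.6 1.4 -0.7 1.2 0.2; 1.5 2.6 1.4 -0.7 1.2 0.2; 0 0 0 0 0 0; 0 0 0 0 0 0")

```text
t: 11.8
tcp_pos: [0.6205, -0.2857, 0.1428]
tool_rot: [3.139, -0.002, 0.384]
wrist_force: [0.1, 0.7, -0.4]
gripper_width: 0.0857
```

```bash
python3 weigh.py|tail -1;  python3 plan.py 40 0.6175,-0.2905,0.055,21.5,30
```

```text
12.05 [ 0.62   -0.2861  0.1438] [ 3.139e+00 -2.000e-03  3.830e-01] [-0.05  1.04  0.47] [  0.  -57.4  26.7  -0.    0.    0. ] 0.08546237473030693
3 -0.14 0.1 2.96 0.06 -0.04 0.15; -0.14 0.1 2.96 0.06 -0.04 0.15; -0.14 0.1 2.96 0.06 -0.04 0.15
```

apply_moves(increments="-0.2 0.2 3 0 0 0; -0.2 0.1 3 0 0 0; 0 0 3 0 0 0; 0 0 0 0 0 0; 0 0 0 0 0 0")

```text
t: 12.47
tcp_pos: [0.6202, -0.2907, 0.0586]
tool_rot: [3.13, -0.009, 0.385]
wrist_force: [0.5, -1.2, 0.4]
gripper_width: 0.0854
```

```bash
python3 weigh.py;  python3 plan.py 40 0.6175,-0.2905,0.050,21.5,30
```

```text
12.517 [ 0.6196 -0.2904  0.0582] [ 3.131 -0.008  0.385] [-0.18  0.04 -0.44] [ -0.1 -60.6  27.1  -0.7  -0.    0. ] 0.08523646864508283
12.567 [ 0.6204 -0.2908  0.0591] [ 3.13  -0.009  0.385] [-0.19  0.04 -0.16] [ -0.  -57.8  25.2  -0.3  -0.    0. ] 0.08537955264198945
12.617 [ 0.6212 -0.2913  0.0599] [ 3.128 -0.01   0.385] [0.1  0.25 0.68] [  0.  -57.3  24.8  -0.1  -0.    0. ] 0.08531073901370631
12.667 [ 0.6217 -0.2916  0.0603] [ 3.128 -0.011  0.385] [ 0.83  1.27 -0.08] [  0.  -57.5  24.9  -0.   -0.    0. ] 0.08547130873953583
12.717 [ 0.6219 -0.2918  0.0603] [ 3.127 -0.011  0.385] [ 0.59  0.96 -0.13] [  0.  -57.8  25.2  -0.1   0.    0. ] 0.08517146756555753
1 -0.37 -0.3 1.02 0.83 -0.64 0.54
```

apply_moves(increments="-0.3 -0.3 1 0.8 -0.6 0.5; 0 0 0 0 0 0; 0 0 0 0 0 0")

```text
t: 12.97
tcp_pos: [0.6202, -0.2914, 0.0533]
tool_rot: [3.137, -0.004, 0.375]
wrist_force: [0.4, 0.0, 0.9]
gripper_width: 0.0852
```

apply_moves(increments="0 0 0 0 0 0; 0 0 0 0 0 0; 0 0 0 0 0 0; 0 0 0 0 0 0; 0 0 0 0 0 0", fingers=40)

```text
t: 13.38
tcp_pos: [0.6199, -0.2919, 0.054]
tool_rot: [3.137, -0.003, 0.375]
wrist_force: [-0.3, 1.4, -1.8]
gripper_width: 0.0493
```

apply_moves(increments="0 0 -1 0 0 0; 0 0 -1.5 0 0 0; 0 0 -2 0 0 0; 0 0 -2 0 0 0; 0 0 0 0 0 0; 0 0 0 0 0 0")

```text
t: 13.88
tcp_pos: [0.6128, -0.287, 0.1126]
tool_rot: [-3.129, 0.009, 0.375]
wrist_force: [-0.6, -0.1, -8.1]
gripper_width: 0.0488
```

```bash
python3 weigh.py
```

```text
13.933 [ 0.613  -0.2871  0.1127] [-3.129  0.009  0.375] [ 0.11 -0.75 -5.98] [ -0.1 -61.3  28.    0.4  -0.    0. ] 0.04866309491400674
13.983 [ 0.6129 -0.287   0.1122] [-3.129  0.009  0.375] [ 0.4  -0.45 -6.37] [  0.  -63.1  28.9   0.4   0.    0. ] 0.04885535834638693
14.033 [ 0.6126 -0.2869  0.1119] [-3.128  0.01   0.375] [-0.46  0.32 -6.55] [  0.  -63.4  29.1   0.2   0.    0. ] 0.049104810728118196
14.083 [ 0.6125 -0.2868  0.1117] [-3.128  0.01   0.375] [ 0.44 -0.43 -7.62] [  0.  -63.2  29.1   0.2  -0.    0. ] 0.048790981034997925
14.133 [ 0.6124 -0.2868  0.1118] [-3.128  0.01   0.375] [-0.13 -0.93 -6.53] [  0.  -63.   28.9   0.2  -0.    0. ] 0.049110992151861856
```

Can B weighs about 6.6 N, so it's the steel one and goes in the three-dot hole.

```bash
python3 plan.py 40 0.605,-0.26,0.18,21.5 0.53,0.03,0.21,21.5
```

```text
2 0.11 -1.43 -3.39 -0.4 0.29 -0.01; 0.13 -1.41 -3.4 -0.4 0.29 -0.01
8 0.46 -3.72 -0.38 0 0 0; 0.46 -3.72 -0.38 0 0 0; 0.46 -3.72 -0.38 0 0 0; 0.46 -3.72 -0.38 0 0 0; 0.46 -3.72 -0.38 0 0 0; 0.46 -3.72 -0.38 0 0 0; 0.46 -3.72 -0.38 0 0 0; 0.46 -3.72 -0.38 0 0 0
```

apply_moves(increments="0.1 -1.4 -3.4 -0.4 0.3 0; 0.1 -1.4 -3.4 -0.4 0.3 0; 0.5 -3.7 -0.4 0 0 0; 0.5 -3.7 -0.4 0 0 0; 0.5 -3.7 -0.4 0 0 0; 0.5 -3.7 -0.4 0 0 0; 0.5 -3.7 -0.4 0 0 0; 0.5 -3.7 -0.4 0 0 0; 0.5 -3.7 -0.4 0 0 0; 0.5 -3.7 -0.4 0 0 0; 0 0 0 0 0 0; 0 0 0 0 0 0")

```text
t: 15.13
tcp_pos: [0.5256, 0.0427, 0.2053]
tool_rot: [-3.131, 0.009, 0.37]
wrist_force: [-0.0, -0.4, -6.4]
gripper_width: 0.0487
```

```bash
cat > lk2.py <<'E'
from holes import *
import sys
for i in range(3): vision.grab_frame("wrist")
cp=campose("wrist"); im=vision.grab_frame("wrist"); cv2.imwrite(f"pics/{sys.argv[1]}.png",im); s=read_state()
print(s['t'],s['tcp_pos'].round(4),s['tool_rot'].round(3))
for o in holes(im,cp): print(*o)
E
python3 lk2.py w4;  python3 plan.py 40 0.5188,0.1127,0.13,21.5
```

```text
15.3333 [0.5266 0.0402 0.2053] [-3.131  0.009  0.365]
[520.5 112.8] [55.1 56.7]
[547.2 198.4] [57.5 58.2]
3 0.64 -2.32 2.53 -0.21 0.16 -0.19; 0.64 -2.33 2.52 -0.21 0.16 -0.19; 0.64 -2.34 2.52 -0.21 0.16 -0.19
```

View pics/w4.png

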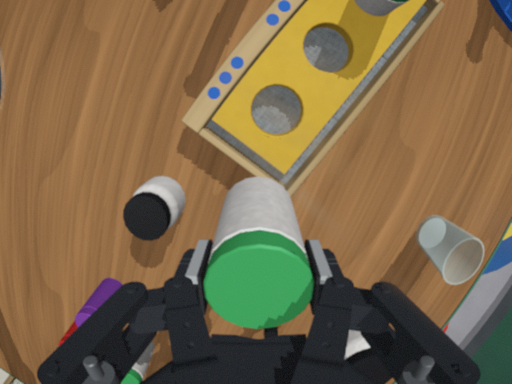

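The picture shows hole 3 at (276,108), hole 2 at (327,47) and can A standing in hole 1. Hole 3 is at (0.5198,0.1127). I approach it.

apply_moves(increments="0.6 -2.3 2.4 -0.2 0.2 0; 0.6 -2.3 2.4 -0.2 0.2 -0.2; 0.6 -2.3 2.4 -0.2 0.2 -0.2; 0 0 0 0 0 0; 0 0 0 0 0 0")

```text
t: 15.75
tcp_pos: [0.5238, 0.1057, 0.1311]
tool_rot: [3.137, -0.007, 0.358]
wrist_force: [0.4, -0.5, -6.5]
gripper_width: 0.0486
```

```bash
python3 weigh.py|tail -1;  python3 plan.py 40 0.5198,0.1127,0.1,21.5
```

```text
16.0 [0.5251 0.1055 0.1331] [ 3.137 -0.01   0.357] [ 0.03  0.08 -6.27] [  0.1 -45.8  27.3  -0.    0.   -0. ] 0.048827018679287806
1 -0.28 -0.88 3.3 0.29 -0.59 -1.05
```

apply_moves(increments="-0.2 -0.9 2.5 0.3 -0.6 -1; 0 0 0 0 0 0; 0 0 0 0 0 0")

```text
t: 16.25
tcp_pos: [0.5248, 0.1112, 0.1114]
tool_rot: [3.139, -0.008, 0.371]
wrist_force: [1.0, 0.2, -6.2]
gripper_width: 0.0491
```

```bash
python3 weigh.py|tail -1;  python3 plan.py 40 0.5198,0.1127,0.092,21.5
```

```text
16.5 [0.524  0.1116 0.1111] [ 3.139 -0.007  0.371] [-0.56  1.15 -7.36] [ -0.  -46.6  27.   -0.    0.    0. ] 0.04904918963983199
1 -0.37 -0.26 1.91 0.13 -0.39 -0.22
```

apply_moves(increments="-0.4 -0.2 1.7 0 -0.5 -0.2; 0 0 0 0 0 0; 0 0 0 0 0 0")

```text
t: 16.75
tcp_pos: [0.5222, 0.1119, 0.0967]
tool_rot: [3.138, -0.003, 0.374]
wrist_force: [0.7, 1.0, -5.8]
gripper_width: 0.0489
```

```bash
python3 weigh.py|tail -1;  python3 plan.py 40 0.5198,0.1127,0.088,21.5
```

```text
17.0 [0.5218 0.1119 0.0964] [ 3.138e+00 -3.000e-03  3.740e-01] [ 0.27  0.28 -6.4 ] [  0.  -46.8  26.5   0.   -0.   -0. ] 0.04892426624942842
1 -0.16 -0.15 0.84 0.21 -0.15 -0.05
```

apply_moves(increments="-0.3 -0.1 0.5 0.2 -0.4 0; -0.1 0 0.5 0 -0.1 0; 0 0 0.3 0 0 0; 0 0 0 0 0 0")

```text
t: 17.33
tcp_pos: [0.5183, 0.1114, 0.0833]
tool_rot: [3.141, 0.005, 0.374]
wrist_force: [-0.3, 0.1, -7.1]
gripper_width: 0.049
```

```bash
python3 weigh.py|tail -2;  python3 plan.py 40 0.5198,0.1127,0.075,21.5
```

```text
17.533 [0.519  0.1114 0.0842] [3.141e+00 3.000e-03 3.740e-01] [-0.38 -0.33 -6.47] [  0.  -46.8  25.9   0.1  -0.   -0. ] 0.049095465769311245
17.583 [0.5191 0.1114 0.0843] [3.141e+00 3.000e-03 3.740e-01] [-0.83 -0.28 -6.47] [  0.  -46.8  26.    0.1  -0.   -0. ] 0.048744635579781745
1 0.11 -0.09 0.93 0.06 0.17 -0.05
```

apply_moves(increments="0.1 -0.1 0.4 0 0 0; 0 0 0.4 0 0 0; 0 0 0 0 0 0")

```text
t: 17.83
tcp_pos: [0.5204, 0.1124, 0.0763]
tool_rot: [3.139, 0.002, 0.374]
wrist_force: [-0.3, -1.0, -7.1]
gripper_width: 0.0485
```

apply_moves(increments="0 0 0.5 0 0 0; 0 0 0.4 0 0 0; 0 0 0 0 0 0")

```text
t: 18.08
tcp_pos: [0.5203, 0.1122, 0.0662]
tool_rot: [3.139, 0.002, 0.374]
wrist_force: [-0.3, 0.7, -7.5]
gripper_width: 0.049
```

apply_moves(increments="0 0 0.4 0 0 0; 0 0 0.1 0 0 0; 0 0 0 0 0 0")

```text
t: 18.33
tcp_pos: [0.5207, 0.1124, 0.0617]
tool_rot: [3.139, 0.001, 0.374]
wrist_force: [-2.6, -0.1, -0.6]
gripper_width: 0.0491
```

Contact with the floor: the load has moved from -6.6 to -0.6 N. I go down a touch more and release.

apply_moves(increments="0 0 0.1 0 0 0; 0 0 0 0 0 0")

```text
t: 18.5
tcp_pos: [0.5207, 0.1124, 0.0617]
tool_rot: [3.138, 0.001, 0.374]
wrist_force: [-1.8, -0.5, -0.9]
gripper_width: 0.0489
```

apply_moves(increments="0 0 0 0 0 0; 0 0 0 0 0 0; 0 0 0 0 0 0", fingers=85)

```text
t: 18.75
tcp_pos: [0.524, 0.1131, 0.0636]
tool_rot: [3.137, -0.006, 0.374]
wrist_force: [0.3, 0.1, -0.4]
gripper_width: 0.0725
```

apply_moves(increments="0 0 -2 0 0 0; 0 0 -3 0 0 0; 0 0 -4 0 0 0; 0 0 -3.5 0 0 0; 0 0 0 0 0 0")

```text
t: 19.17
tcp_pos: [0.5237, 0.1136, 0.1927]
tool_rot: [3.138, -0.007, 0.374]
wrist_force: [0.4, -0.8, 1.2]
gripper_width: 0.0726
```

```bash
python3 weigh.py|tail -1; python3 plan.py 40 0.43,-0.29,0.21,21.5
```

```text
19.417 [0.5183 0.113  0.1839] [-3.141  0.008  0.374] [0.41 0.2  0.36] [  0.  -43.2  26.9   0.   -0.   -0. ] 0.07241671856140558
11 -2.09 3.12 -0.22 0 0.04 -0.01; -2.09 3.12 -0.22 0 0.04 -0.01; -2.09 3.12 -0.23 0 0.04 -0.01; -2.09 3.12 -0.23 0 0.04 -0.01; -2.09 3.12 -0.23 0 0.04 -0.01; -2.09 3.12 -0.23 0 0.04 -0.01; -2.09 3.12 -0.23 0 0.04 -0.01; -2.09 3.12 -0.23 0 0.04 -0.01; -2.09 3.12 -0.23 0 0.04 -0.01; -2.09 3.11 -0.23 0 0.04 -0.01; -2.09 3.11 -0.24 0 0.04 -0.01
```

apply_moves(increments="-2.1 3.1 -0.3 0 0 0; -2.1 3.1 -0.3 0 0 0; -2.1 3.1 -0.3 0 0 0; -2.1 3.1 -0.3 0 0 0; -2.1 3.1 -0.3 0 0 0; -2.1 3.1 -0.3 0 0 0; -2.1 3.1 -0.3 0 0 0; -2.1 3.1 -0.3 0 0 0; -2.1 3.1 -0.3 0 0 0; -2.1 3.1 -0.3 0 0 0; 0 0 0 0 0 0; 0 0 0 0 0 0", fingers=100)

```text
t: 20.42
tcp_pos: [0.423, -0.263, 0.1931]
tool_rot: [-3.115, 0.033, 0.381]
wrist_force: [-0.2, -0.2, -0.4]
gripper_width: 0.0858
```

```bash
python3 weigh.py|tail -1; python3 look.py; python3 plan.py 40 0.4405,-0.328,0.15,21.5
```

```text
20.667 [ 0.4244 -0.2608  0.1944] [-3.117  0.032  0.386] [-0.09  0.07 -0.43] [ -0.5 -39.7  25.9   0.3  -0.1   0. ] 0.08561632954268926
20.7167 [ 0.4246 -0.2609  0.1946] [-3.118  0.032  0.387] [-1.1   0.44  0.5 ]
[252. 260.] 1923 [ 0.4425 -0.3255  0.09  ]
[505. 355.] 433 [ 0.9338 -0.3687  0.09  ]
3 -0.3 2.31 1.44 -0.46 0.61 0.21; -0.31 2.3 1.46 -0.46 0.61 0.21; -0.32 2.29 1.47 -0.46 0.61 0.21
```

apply_moves(increments="-0.3 2.3 1.4 -0.5 0.6 0.2; -0.3 2.3 1.4 -0.5 0.6 0.2; -0.3 2.3 1.4 -0.5 0.6 0.2; 0 0 0 0 0 0; 0 0 0 0 0 0")

```text
t: 21.13
tcp_pos: [0.4453, -0.3244, 0.1519]
tool_rot: [3.136, -0.003, 0.388]
wrist_force: [-0.4, 0.4, 0.7]
gripper_width: 0.0856
```

```bash
python3 weigh.py|tail -1; python3 look.py; python3 plan.py 40 0.442,-0.328,0.053,21.5,30
```

```text
21.383 [ 0.4454 -0.3244  0.1529] [ 3.135e+00 -3.000e-03  3.880e-01] [-0.89  0.42  0.91] [ -0.1 -43.9  25.7  -0.1  -0.    0. ] 0.08539119382035676
21.4333 [ 0.4455 -0.3246  0.1529] [ 3.134e+00 -3.000e-03  3.880e-01] [-0.57 -0.25  0.21]
[252. 209.] 3276 [ 0.4427 -0.3265  0.09  ]
[498. 359.] 1226 [ 0.9055 -0.4281  0.09  ]
4 -0.12 0.03 2.5 0.1 -0.05 0.18; -0.12 0.03 2.5 0.1 -0.05 0.18; -0.12 0.04 2.5 0.1 -0.05 0.18; -0.11 0.04 2.5 0.1 -0.05 0.18
```

apply_moves(increments="-0.2 0.1 2.5 0.1 0 0.2; -0.2 0 2.5 0.1 0 0.2; -0.1 0 2.5 0.1 0 0; 0 0 2.3 0 0 0; 0 0 0 0 0 0; 0 0 0 0 0 0")

```text
t: 21.93
tcp_pos: [0.4456, -0.3285, 0.0577]
tool_rot: [3.13, -0.008, 0.384]
wrist_force: [0.6, -0.3, -0.4]
gripper_width: 0.0856
```

```bash
python3 weigh.py|tail -1;  python3 plan.py 40 0.442,-0.327,0.053,21.5,30
```

```text
22.183 [ 0.4468 -0.3298  0.0592] [ 3.126 -0.01   0.384] [0.07 0.38 0.16] [  0.  -45.2  23.1  -0.1   0.    0. ] 0.08515342094556681
1 -0.34 -0.45 0.61 0.87 -0.57 0.49
```

apply_moves(increments="-0.4 -0.4 0.7 0.9 -0.6 0.5; 0 0 0 0 0 0; 0 0 0 0 0 0")

```text
t: 22.43
tcp_pos: [0.443, -0.3291, 0.0543]
tool_rot: [3.139, -0.001, 0.374]
wrist_force: [0.9, 0.2, 0.6]
gripper_width: 0.0855
```

apply_moves(increments="0 0 0 0 0 0; 0 0 0 0 0 0; 0 0 0 0 0 0; 0 0 0 0 0 0; 0 0 0 0 0 0", fingers=40)

```text
t: 22.85
tcp_pos: [0.4431, -0.3298, 0.055]
tool_rot: [3.138, -0.001, 0.374]
wrist_force: [-0.5, 0.2, -2.6]
gripper_width: 0.0489
```

apply_moves(increments="0 0 -1 0 0 0; 0 0 -1.5 0 0 0; 0 0 -2 0 0 0; 0 0 -2 0 0 0; 0 0 -2 0 0 0; 0 0 -2 0 0 0; 0 0 0 0 0 0; 0 0 0 0 0 0")

```text
t: 23.52
tcp_pos: [0.4383, -0.3244, 0.1614]
tool_rot: [-3.131, 0.005, 0.374]
wrist_force: [0.2, 0.0, -4.7]
gripper_width: 0.049
```

```bash
python3 weigh.py;python3 plan.py 40 0.535,0.07,0.23,21.5
```

```text
23.567 [ 0.4386 -0.3246  0.1615] [-3.131  0.005  0.374] [-0.   -1.31 -2.48] [ -0.  -44.8  26.2   0.4  -0.    0. ] 0.048636896430254456
23.617 [ 0.4382 -0.3243  0.1607] [-3.13   0.005  0.374] [ 0.29 -0.19 -4.02] [  0.  -46.7  27.4   0.3   0.    0. ] 0.04893745012628518
23.667 [ 0.4378 -0.3239  0.1602] [-3.129  0.006  0.374] [ 0.02  0.5  -2.98] [  0.  -46.9  27.6   0.1   0.    0. ] 0.04870260874186672
23.717 [ 0.4376 -0.3237  0.1599] [-3.128  0.006  0.374] [-0.79 -0.27 -3.6 ] [  0.  -46.7  27.5   0.1   0.   -0. ] 0.04905574055965023
23.767 [ 0.4375 -0.3237  0.1598] [-3.128  0.006  0.374] [ 0.9  -0.58 -3.4 ] [  0.  -46.5  27.3   0.1   0.    0. ] 0.04860122646686246
11 2.13 -3.02 -0.61 -0.07 0.03 -0.01; 2.13 -3.02 -0.61 -0.07 0.03 -0.01; 2.13 -3.01 -0.62 -0.07 0.03 -0.01; 2.13 -3.01 -0.62 -0.07 0.03 -0.01; 2.13 -3.01 -0.62 -0.07 0.03 -0.01; 2.13 -3.01 -0.62 -0.07 0.03 -0.01; 2.13 -3.01 -0.63 -0.07 0.03 -0.01; 2.13 -3.01 -0.63 -0.07 0.03 -0.01; 2.13 -3.01 -0.63 -0.07 0.03 -0.01; 2.13 -3.01 -0.63 -0.07 0.03 -0.01; 2.14 -3.01 -0.64 -0.07 0.03 -0.01
```

Can C weighs about 3.4 N, so it's the aluminium one and goes in the two-dot hole. The three weights are consistent.

apply_moves(increments="2.1 -3 -0.7 0 0 0; 2.1 -3 -0.7 0 0 0; 2.1 -3 -0.7 0 0 0; 2.1 -3 -0.6 0 0 0; 2.1 -3 -0.6 0 0 0; 2.1 -3 -0.6 0 0 0; 2.1 -3 -0.6 0 0 0; 2.1 -3 -0.6 0 0 0; 2.1 -3 -0.6 0 0 0; 2.1 -3 -0.6 0 0 0; 0 0 0 0 0 0; 0 0 0 0 0 0")

```text
t: 24.77
tcp_pos: [0.523, 0.0478, 0.2143]
tool_rot: [-3.114, 0.021, 0.368]
wrist_force: [0.4, -0.5, -2.9]
gripper_width: 0.0489
```

```bash
python3 lk2.py w5;  python3 plan.py 40 0.546,0.1985,0.17,21.5
```

```text
24.9667 [0.5227 0.0452 0.2145] [-3.114  0.021  0.363]
[525.4 112.5] [63.7 65.9]
[547.3 198.6] [57.4 58.4]
5 1.54 -2.68 0.93 -0.32 0.24 -0.14; 1.55 -2.68 0.92 -0.32 0.24 -0.14; 1.55 -2.68 0.91 -0.32 0.24 -0.14; 1.55 -2.68 0.91 -0.32 0.24 -0.14; 1.55 -2.68 0.9 -0.32 0.24 -0.14
```

View pics/w5.png

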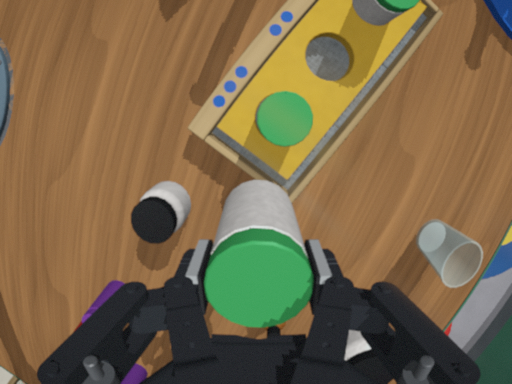

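Hole 2 at (329,57) is empty and the two other cans stand upright. I approach (0.546,0.1985).

apply_moves(increments="1.5 -2.7 0.8 -0.3 0.2 -0.2; 1.5 -2.7 0.8 -0.3 0.2 -0.2; 1.5 -2.7 0.8 -0.3 0.2 -0.2; 1.5 -2.7 0.8 -0.3 0.2 -0.2; 1.5 -2.7 0.8 -0.3 0.2 -0.2; 0 0 0 0 0 0; 0 0 0 0 0 0")

```text
t: 25.55
tcp_pos: [0.5462, 0.1915, 0.1716]
tool_rot: [3.139, 0.006, 0.359]
wrist_force: [0.5, -1.5, -4.3]
gripper_width: 0.049
```

```bash
python3 weigh.py|tail -1;  python3 plan.py 40 0.546,0.1985,0.12,21.5
```

```text
25.8 [0.5467 0.1906 0.1728] [3.139 0.004 0.356] [-0.23 -0.22 -3.5 ] [  0.2 -49.   27.5   0.1   0.   -0. ] 0.04900797742285393
2 0.12 -0.39 2.64 0.06 0.13 -0.54; 0.11 -0.39 2.64 0.06 0.13 -0.54
```

apply_moves(increments="0 -0.4 2.6 0 0 -0.6; 0 -0.4 2.6 0 0 -0.5; 0 0 0 0 0 0; 0 0 0 0 0 0")

```text
t: 26.13
tcp_pos: [0.547, 0.1942, 0.1234]
tool_rot: [3.138, -0.003, 0.369]
wrist_force: [0.3, -0.4, -3.0]
gripper_width: 0.0488
```

```bash
python3 weigh.py|tail -1;  python3 plan.py 40 0.546,0.1985,0.1,21.5
```

```text
26.383 [0.5481 0.1951 0.1246] [ 3.138 -0.006  0.37 ] [-0.73  0.85 -4.03] [ -0.1 -49.3  26.5   0.   -0.   -0. ] 0.048596733286467526
1 -0.09 -0.4 2.45 0.22 -0.32 -0.28
```

apply_moves(increments="-0.1 -0.5 2.6 0.2 -0.3 -0.3; 0 0 0 0 0 0; 0 0 0 0 0 0")

```text
t: 26.63
tcp_pos: [0.5491, 0.1999, 0.1026]
tool_rot: [3.14, -0.008, 0.375]
wrist_force: [0.8, 0.9, -2.8]
gripper_width: 0.0493
```

```bash
python3 weigh.py|tail -1;  python3 plan.py 40 0.546,0.1985,0.088,21.5
```

```text
26.883 [0.5486 0.1998 0.1022] [ 3.14  -0.007  0.375] [ 0.12  1.07 -2.92] [  0.  -50.   26.1  -0.   -0.   -0. ] 0.048962401664070974
1 -0.3 0.02 1.42 0.09 -0.42 -0.02
```

apply_moves(increments="-0.4 0 1.3 0 -0.5 0; 0 0 0 0 0 0; 0 0 0 0 0 0")

```text
t: 27.13
tcp_pos: [0.546, 0.1983, 0.0896]
tool_rot: [3.14, -0.001, 0.375]
wrist_force: [0.0, -0.5, -2.6]
gripper_width: 0.0488
```

```bash
python3 weigh.py|tail -1;  python3 plan.py 40 0.546,0.1985,0.08,21.5
```

```text
27.383 [0.5459 0.1983 0.0898] [ 3.14e+00 -1.00e-03  3.75e-01] [-1.14 -0.24 -2.35] [ -0.  -50.   25.7   0.   -0.   -0. ] 0.04877081534490422
1 0.02 -0.01 0.98 0.11 -0.04 -0.03
```

apply_moves(increments="0 0 0.5 0 0 0; 0 0 0.4 0 0 0; 0 0 0 0 0 0")

```text
t: 27.63
tcp_pos: [0.5466, 0.1986, 0.0806]
tool_rot: [3.139, -0.002, 0.375]
wrist_force: [-0.6, 1.0, -2.8]
gripper_width: 0.0488
```

apply_moves(increments="0 0 0.3 0 0 0; 0 0 0 0 0 0")

```text
t: 27.8
tcp_pos: [0.5463, 0.1985, 0.0769]
tool_rot: [3.14, -0.002, 0.375]
wrist_force: [-0.4, 0.4, -3.5]
gripper_width: 0.0492
```

It's in the hole with no contact force. I lower to the floor.

apply_moves(increments="0 0 0.5 0 0 0; 0 0 0.4 0 0 0; 0 0 0 0 0 0")

```text
t: 28.05
tcp_pos: [0.5464, 0.1985, 0.067]
tool_rot: [3.139, -0.002, 0.375]
wrist_force: [-0.6, -0.5, -3.0]
gripper_width: 0.0487
```

apply_moves(increments="0 0 0.3 0 0 0; 0 0 0 0 0 0")

```text
t: 28.22
tcp_pos: [0.5462, 0.1984, 0.0633]
tool_rot: [3.14, -0.001, 0.375]
wrist_force: [0.1, -0.5, -3.6]
gripper_width: 0.0487
```

apply_moves(increments="0 0 0.2 0 0 0; 0 0 0 0 0 0")

```text
t: 28.38
tcp_pos: [0.5465, 0.1984, 0.0625]
tool_rot: [3.139, -0.002, 0.375]
wrist_force: [-2.4, -0.6, 2.4]
gripper_width: 0.0491
```

apply_moves(increments="0 0 0 0 0 0; 0 0 0 0 0 0; 0 0 0 0 0 0", fingers=85)

```text
t: 28.63
tcp_pos: [0.5485, 0.1989, 0.0643]
tool_rot: [3.139, -0.007, 0.375]
wrist_force: [0.4, -0.7, -0.7]
gripper_width: 0.0727
```

apply_moves(increments="0 0 -2 0 0 0; 0 0 -3 0 0 0; 0 0 -4 0 0 0; 0 0 -3.5 0 0 0; 0 0 -2 0 0 0; 0 3 -1 0 0 0; 0 3.5 -1 0 0 0; 0 4 0 0 0 0; 0 4 0 0 0 0; 0 0 0 0 0 0; 0 0 0 0 0 0")

```text
t: 29.55
tcp_pos: [0.6061, 0.0603, 0.2417]
tool_rot: [3.134, -0.018, 0.38]
wrist_force: [0.4, 0.4, 0.1]
gripper_width: 0.0727
```

```bash
python3 lk2.py w6; python3 - <<'E'
from h import *
cp=campose("wrist");im=cv2.imread("pics/w6.png")
for b in blobs("wrist",im,(50,90,50),(80,255,255),.098,150,cp): print(*b)
print(read_state()['wrist_force'].round(1),topix("wrist",[.546,.1985,.098],cp))
s=vision.grab_frame("scene")
for b in blobs("scene",s,(50,100,60),(80,255,255),.09): print(*b)
a=cv2.resize(s[110:230,250:420],None,fx=2.4,fy=2.4,interpolation=3)
w=cv2.copyMakeBorder(im,0,0,0,0,0);a=cv2.copyMakeBorder(a,0,384-a.shape[0],0,0,0)
o=np.hstack([w,a]);o=cv2.resize(o,None,fx=790/o.shape[1],fy=790/o.shape[1]);cv2.imwrite("pics/end.png",o)
E
```

```text
29.75 [0.6047 0.0628 0.2412] [ 3.135 -0.017  0.384]
[513.6 109.8] [63.5 73.1]
[544.6 206.8] [63.  76.8]
[252.  29.] 1982 [0.5471 0.1984 0.098 ]
[194.  98.] 1938 [0.5203 0.116  0.098 ]
[494. 337.] 3117 [ 1.1668 -0.0588  0.098 ]
[-0.6  0.1 -0.1] [250.69368334  28.11605315]
[ 49. 128.] 299 [ 0.4736 -0.5664  0.09  ]
[306. 155.] 158 [0.5233 0.1212 0.09  ]
[338. 163.] 255 [0.5456 0.2001 0.09  ]
[372. 173.] 265 [0.5706 0.2837 0.09  ]
```

View pics/end.png

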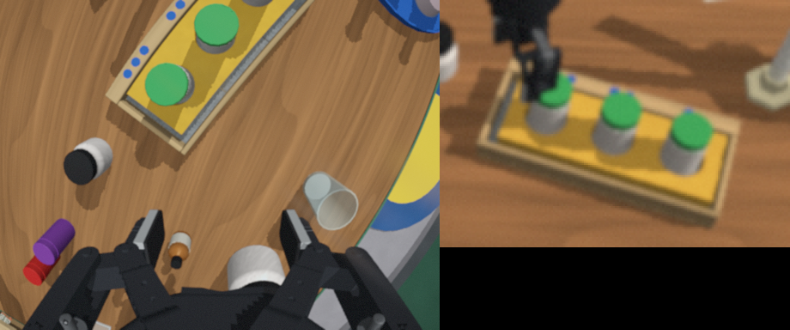

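All three cans stand upright in their holes, the gripper is clear and nothing was disturbed. I hand in.

```bash
python3 -c "
from station import env,read_state
print(read_state()['t'],env.hand_in())"
```

```text
the job is handed in; nothing more can be done
29.8 None
```

I weighed all three canisters, put each in the hole for its weight, and handed the job in at 29.8 s. The interface gives no verdict.

| Canister (start position) | Weight felt | Judged as | Hole |
|---|---|---|---|
| (0.507, -0.160) | about 1.5 N | empty | one dot |
| (0.442, -0.328) | about 3.4 N | aluminium core | two dots |
| (0.618, -0.290) | about 6.6 N | steel core | three dots |

- **Placing:** I found the holes with the wrist camera without moving the board. No contact was felt at the board's rim. The highest force I read on reaching the floor was about 4.5 N.
- **Last checks:** The final wrist and scene pictures show three upright canisters let go in the holes, with lid centres within a few mm of the holes I measured. For the steel one, the scene camera was about 9 mm off because the gripper hid part of its lid; the wrist camera put it within 4 mm.
- **Not checked:** I did not measure tilt, seating depth or pad force. No contact with a bystander was felt. The jars, dropper and beaker in the final pictures look undisturbed, but I did not measure them or the glassware outside the pictures.

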